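Set the flip stop and push the chair-leg blank against it

ROBOT

A 6-joint arm with a two-finger parallel gripper is mounted at the origin on the work surface. World frame = base frame: x ahead of the robot, y to its left, z up, the work surface at z = 0. Lengths are in m, angles in rad, forces in N, time in s.
With the tool pointing down it reaches from about 0.375 to 0.925 m from the base axis. Payload 5.7 kg.
Tool frame: the origin (TCP) lies midway between the tips of the shut fingers; the grasp point (between the pads) lies 19 mm behind it; z points along the fingers, y is the line along which they close (so a half turn about z gives the same grasp; the last joint's range is limited). The gripper opens to 88 mm and grips with 3 to 60 N. Pads are 20 mm wide; open, the fingers measure 115 mm over their backs; the gripper's body (75 mm by 178 mm) begins 61 mm behind the grasp point.
Start: joints at [1.177, 0.359, 1.51, -0, 1.272, -0.115], TCP at [0.165, 0.577, 0.223] pointing down, gripper open.
Joint ranges: [-2.97, 2.97], [-1.01, 2.36], [0.21, 2.38], [-0.96, 4.11], [0.2, 2.71], [-2.98, 2.98]. Speed limits (rad/s): [2.39, 2.39, 3.14, 3.14, 3.14, 3.14].

INTERFACE

Orientations are given as a unit quaternion [w, x, y, z].
In Python, from workcell import sensors, optics, hand_in gives the robot as it stands.
- The arm moves only by the tool arm_command, never from a script. Its arguments are lists of equal length, an entry for each row: "hand": the finger opening in m, from 0 to 0.0878; "delta_pos": the shift along the tool's x, y, z in m, a list of three; "twist": the turn about the tool's z in rad. A call has 1 to 20 rows; each row shifts and turns the commanded pose from where the row before left it, along the tool's axes as they then stand; what a row does not reach is not made up. A row lasts 1/12 s, in which the tool goes at most 41.7 mm and 7.16 degrees, less where a joint would pass 70% of its speed; a pose out of reach is approached as far as the arm can. A call with a gripper value outside its range is refused whole. The fingers move at their own pace and stop on an object; the grip force is fixed at half the most. Time passes only in rows, so rows that do not move let the fingers close. It gives the time, the measured TCP pose, the force, the opening and the grip force at its end, in the units of the state.
- sensors.read_state(): the state, without advancing time (a new reading comes with each control period).
- optics.read_camera(name): name is "scene" or "top"; returns a dict with "frame" (400x640x3 uint8, blue, green, red), "fx", "fy", "cx", "cy" (pixels), "world_to_cam" (4x4, takes a point from world to camera coordinates). Camera axes: x right, y up, looking along -z (the intrinsics and any distortion apply to the point x, -y, -z); pixel columns grow to the right and rows downward; lengths in m; the calibration is good to about 2 mm. A picture is of the moment at which its call begins. There is no depth.
- hand_in(): hands the job in; it is judged then, once.
The state is a dict: "time_s": time; "q": joint angles; "dq": joint speeds; "tau": joint torques, N m; "tool_pos": TCP position; "orientation": TCP orientation; "force": force on the tool from outside, world axes, zero at the start; "torque": the same for the moment, N m; "opening": finger opening in m; "grasp_force": force on a finger pad.
Only numpy, scipy, OpenCV 4.12 (cv2) and the standard library are available. Lean on these libraries where they do the work, as an engineer would, in place of code of your own. Each camera call takes 0.05 s, during which the arm holds its last target. There are 200 camera calls.

TASK

Set up the next crosscut: flip the red stop down into the path in front of the fence, then slide the dark chair-leg blank along the bed so that it lies flat and flush along the fence with its white-painted end pushed firmly up against the red stop. Leave the blue stop flipped up and do not disturb the glue bottle, the round plywood puck or the mallet.

Things in the scene. Friction and masses are not known exactly. Their poses are not given: they have to be found in the camera images.
- fixture: Fixed crosscut fixture. Plywood bed x -100 to +90, y -310 to +310 mm, 18 mm thick; on it an aluminium fence along y, 600 mm long, front face (towards the robot; stock lies against it) at x = +50, back at +80, top at z = 68 mm. Origin on the bench under the bed; z up, y along the fence, +x from bed to fence. Thin dark line at y = +60 mm: saw kerf, painted only.
- red_stop: Dark steel carriage (34 x 36 mm, 24 mm high) of the red flip stop, fixed on the fence top; axes as the fixture's. Origin: fence-top height, fence centre line (fixture x = +65 mm), middle of the flag's thickness. Hinge line along y, 15 mm above it. Knob juts 14 mm behind the fence, below its top. Stops are 85 to 155 mm apart; either may be nearer the blank, which slides freely under a raised one.
- blue_stop: Carriage of the blue flip stop, the same in form; its flag must stay up.
- red_flag (a joint): Hinge of the red flag, rad. 0 = down, its blade across the path in front of the fence; 3.0 = limit, flipped up and back over the fence. Starts at 2.5 to 3.0, held by friction. A light push from behind, towards the robot, tips it over; below about 1.7 it drops home by itself. Pushes along y do not turn it. Parked up, the blade stands upright, top about 70 mm above the hinge line.
- blue_flag (a joint): Hinge of the blue flag, same form and values; starts up between 2.5 and 3.0 and must stay up.
- red_blade (a point): Centre of the red blade, moves with the flag. When down it is 33 mm towards -x and 25 mm below the hinge line. Flag: 12 mm thick in y (blank meets the face at y = +6 mm of red_stop); arm 16 mm high from the hinge to x = -30; blade x = -18 to -48 mm, from 8 mm above to 58 mm below the hinge line (7 mm above the bed).
- blank: Loose dark wooden chair-leg blank, 45 (x) x 260 (y) x 40 mm (z), about 0.32 kg, lying on the bed. Origin: centre of its underside. It starts about 10 to 30 mm off the fence, slightly askew, on the +y side of both stops, with its white-painted end towards them.
- blank_end (a point): Centre of the white-painted end face of the blank (its -y end), 20 mm above its underside.
- blank_tail (a point): Centre of the other end face (its +y end), 20 mm above its underside.
- glue: Bystander: glue bottle, 60 mm across, 150 mm high. Origin: centre of its underside.
- puck: Bystander: round layered plywood puck with a steel cap, 91 mm across, 51 mm high. Origin: centre of its underside.
- mallet: Bystander: wooden mallet lying behind the fence: head 60 x 130 x 70 mm, handle to 220 mm along +x. Origin: centre of the head's underside.

How it is judged:
On the way, in this order (a step that is already met when the one before it is completed fails the run):
1. the red flag is flipped down (within 0.08 rad), the blank not yet at it (value of joint red_flag below 0.08 rad and y of blank_end in the frame of red_stop above 0.0085 m), for 0.2 s.
2. the blank's white end is pushed against the lowered red flag (contact over 0.5 N) (value of joint red_flag below 0.08 rad and y of blank_end in the frame of red_stop between 0.003 and 0.0085 m and contact force between blank and red_stop above 0.5 N), for 0.05 s.
At the end, for the whole second after the job is handed in: The red flag is down (within 0.08 rad), the blue flag is up (over 2.2 rad), the blank lies flat on the bed at rest, its white end within 2.5 mm of the red flag's face and both its ends within 3 mm of the fence (value of joint red_flag below 0.08 rad and value of joint blue_flag above 2.2 rad and y of blank_end in the frame of red_stop between 0.003 and 0.0085 m and x of each of blank_end, blank_tail in the frame of fixture above 0.0245 m and angle between blank's own z axis and vertical below 0.05 rad and z of blank in the frame of fixture below 0.024 m and linear speed of blank below 0.01 m/s); the robot touches nothing.
It fails at once if the blue flag is flipped down or half down (below 2.2 rad) (value of joint blue_flag below 2.2 rad).
It fails at once if the glue is moved by more than 25 mm (distance of glue from where it was at the start of the episode above 0.025 m).
It fails at once if the puck is moved by more than 25 mm (distance of puck from where it was at the start of the episode above 0.025 m).
It fails at once if the mallet is moved by more than 25 mm (distance of mallet from where it was at the start of the episode above 0.025 m).
It also fails if it takes over 72 s, if anything falls off the work surface, if the arm or the gripper's body presses on something with over 40 N, if the wrist force passes 120 N, or if a joint passes its speed limit or range.

## Working session

There is one attempt and no reset: what is moved stays moved. The work goes in short steps, Python scripts to look and compute and a tool call to move; the robot and the scene stay as the last step left them, time stands still between calls to the robot, and variables do not carry over. Pictures are saved under pics/ and viewed, at most 10 in all, crops included, and the job is handed in when it is done.

Besides the shell and the picture viewer there is one more tool, called after "Call:" as name(argument=value, ...), one argument or row to a line, values as JSON. arm_command: Moves the arm, as the interface text tells. Its arguments: {"type":"object","properties":{"hand":{"type":"array"},"delta_pos":{"type":"array"},"twist":{"type":"array"}},"required":["hand","delta_pos","twist"]}

```bash
mkdir -p pics
cat > h.py <<'E'
import numpy as np,cv2
from workcell import sensors,optics
def cam(n):
    c=optics.read_camera(n); return c
def ray(c,u,v):
    M=np.array(c["world_to_cam"]);R=M[:3,:3];t=M[:3,3]
    d=np.array([(u-c["cx"])/c["fx"],-(v-c["cy"])/c["fy"],-1.]);return -R.T@t,R.T@d
def onz(c,u,v,z):
    o,d=ray(c,u,v);return o+d*(z-o[2])/d[2]
def proj(c,p):
    M=np.array(c["world_to_cam"]);q=M[:3,:3]@np.array(p)+M[:3,3]
    return c["cx"]+c["fx"]*q[0]/-q[2],c["cy"]-c["fy"]*q[1]/-q[2]
E
python3 - <<'E'
from h import *
for n in("scene","top"):
    c=cam(n);cv2.imwrite(f"pics/{n}0.png",c["frame"]);print(n,c["fx"],c.keys(),np.round(ray(c,320,200),3))
s=sensors.read_state();print(s)
E
```

```text
scene 508.8716140516545 dict_keys(['frame', 'fx', 'fy', 'cx', 'cy', 'world_to_cam']) [[ 1.396  0.453  1.352]
 [-0.489 -0.318 -0.813]]
top 421.73213990531997 dict_keys(['frame', 'fx', 'fy', 'cx', 'cy', 'world_to_cam']) [[ 0.582 -0.038  1.119]
 [ 0.052 -0.019 -0.999]]
{'time_s': 0.1, 'q': array([ 1.17687101e+00,  3.59387980e-01,  1.51129360e+00, -1.75264919e-05,
        1.27252102e+00, -1.15089354e-01]), 'dq': array([ 0.00131172, -0.0005343 , -0.00284104, -0.0017602 , -0.00049228,
        0.00197317]), 'tau': array([ 9.36837787e-04, -5.16354847e+01, -2.71405882e+01,  6.78443466e-02,
        2.77180370e-02, -5.72875865e-05]), 'tool_pos': array([0.16491254, 0.57625375, 0.2219321 ]), 'orientation': array([-1.94562753e-04,  1.38964164e-01,  9.90297083e-01, -7.81152152e-04]), 'force': array([ 0.10609653,  0.27585354, -0.42059737]), 'torque': array([0.02078074, 0.00100455, 0.06174095]), 'grasp_force': 0.0, 'opening': 0.08798132924521411}
```

View pics/scene0.png

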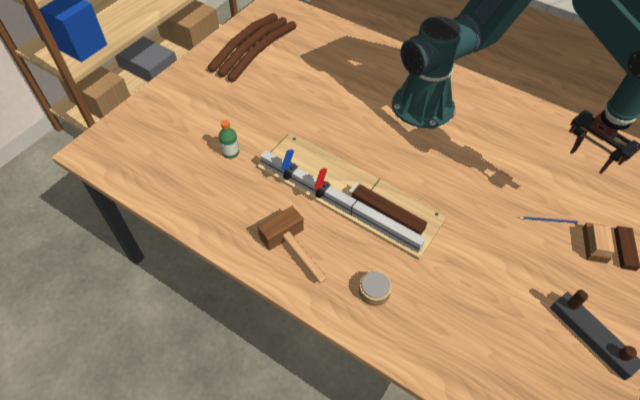

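View pics/top0.png

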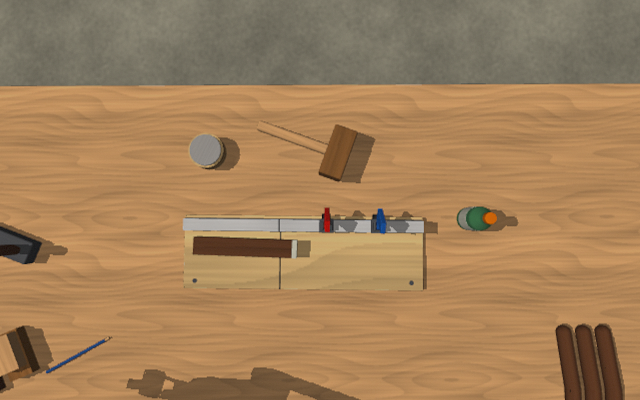

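The top view shows the bed spanning cols 184–424 and rows 217–290, with the red stop at (327,220), blue at (381,220) and the blank from 193 to 298 at row 247. The mallet is at (340,150), behind the fence.

Run:
```python
from h import *
c=cam("top");f=c["frame"]
cv2.imwrite("pics/topz.png",cv2.resize(f[120:300,175:440],None,fx=3,fy=3,interpolation=cv2.INTER_CUBIC))
hsv=cv2.cvtColor(f,cv2.COLOR_BGR2HSV)
def rect(n,m,z):
    m=m.astype(np.uint8)*255
    k,_=cv2.findContours(m,cv2.RETR_EXTERNAL,cv2.CHAIN_APPROX_NONE)
    k=max(k,key=cv2.contourArea);b=cv2.boxPoints(cv2.minAreaRect(k))
    print(n,cv2.contourArea(k),b.round(1).tolist());print([onz(c,u,v,z).round(4)[:2].tolist() for u,v in b])
roi=np.zeros(f.shape[:2],bool);roi[205:300,175:440]=1
H,S,V=[hsv[...,i].astype(int) for i in range(3)]
rect("dark blank",roi&(V<115)&(H<20)&(S>60)&(np.arange(640)<310)[None]&(np.arange(400)>233)[:,None],.058)
rect("white",roi&(V>190)&(S<40)&(np.arange(400)>236)[:,None],.058)
rect("red",roi&((H<8)|(H>172))&(S>180)&(V>90),.14)
rect("blue",roi&(H>100)&(H<130)&(S>150)&(V>90),.14)
rect("fence",roi&(S<40)&(V>140)&(np.arange(400)<236)[:,None],.068)
b=roi&(H>12)&(H<28)&(V>185)&(S>40)&(S<130)
rect("bed",b,.018)
```

```text
dark blank 1666.5 [[188.3000030517578, 251.10000610351562], [207.3000030517578, 204.39999389648438], [298.0, 241.3000030517578], [279.0, 288.0]]
[[0.5115, 0.2716], [0.6282, 0.2252], [0.5346, -0.0031], [0.4191, 0.0445]]
white 0.0 [[292.0, 251.0], [292.0, 251.0], [292.0, 250.0], [292.0, 250.0]]
[[0.5105, 0.0119], [0.5105, 0.0119], [0.513, 0.0119], [0.513, 0.0119]]
red 101.5 [[324.0, 208.0], [329.0, 208.0], [329.0, 231.0], [324.0, 231.0]]
[[0.615, -0.0665], [0.615, -0.0781], [0.5617, -0.0777], [0.5618, -0.0661]]
blue 135.5 [[377.0, 209.0], [385.0, 209.0], [385.0, 232.0], [377.0, 232.0]]
[[0.6121, -0.1895], [0.612, -0.2081], [0.5588, -0.2073], [0.5589, -0.1888]]
fence 1002.0 [[182.89999389648438, 229.89999389648438], [183.0, 217.89999389648438], [277.1000061035156, 219.0], [277.0, 231.10000610351562]]
[[0.5645, 0.2828], [0.5945, 0.2829], [0.5906, 0.0483], [0.5606, 0.0487]]
bed 4136.0 [[280.8999938964844, 274.0], [281.20001220703125, 231.3000030517578], [422.1000061035156, 232.39999389648438], [421.79998779296875, 275.1000061035156]]
[[0.4488, 0.0427], [0.5588, 0.0418], [0.5544, -0.3248], [0.4445, -0.3217]]
```

View pics/topz.png

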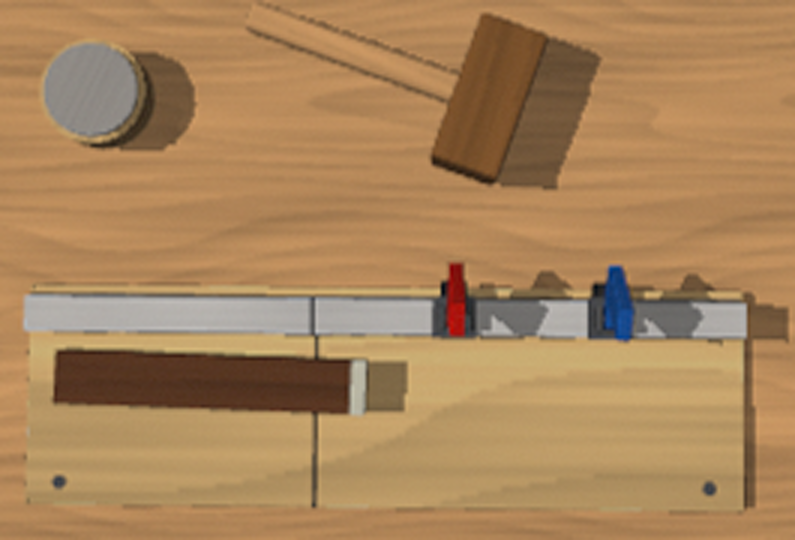

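The zoom shows the fence ends at crop x 24 and 747, the red carriage at x 434–475, the blank corners at (54,350), (54,403), (367,359) and (364,415), and the mallet's near edge at row 182, clear of the red flag.

```bash
cat >> h.py <<'E'
def fix():
    import json;d=json.load(open('fix.json'));return np.array(d[0]),d[1]
def tofix(p):
    o,a=fix();R=np.array([[np.cos(a),np.sin(a)],[-np.sin(a),np.cos(a)]]);return R@(np.array(p)[:2]-o)
def toworld(p):
    o,a=fix();R=np.array([[np.cos(a),np.sin(a)],[-np.sin(a),np.cos(a)]]);return R.T@np.array(p)+o
E
python3 - <<'E'
from h import *
import json
c=cam("top");P=lambda x,y,z:onz(c,(x-1)/3+175,(y-1)/3+120,z)[:2]
A=P(24,331,.068);B=P(747,339,.068);A2=P(24,294,.068);B2=P(747,303,.068)
print("fence",A,B,A2,B2,np.linalg.norm(A-B))
d=(A+A2-B-B2);d/=np.linalg.norm(d);a=np.arctan2(-d[0],d[1])
ctr=(A+B+A2+B2)/4; ex=np.array([np.cos(a),np.sin(a)])
o=ctr-ex*.065;json.dump([o.tolist(),float(a)],open('fix.json','w'));print("o",o,"yaw",a)
for n,x,y,z in [("kerf",315,420,.018),("bed",28,503,.018),("bed",745,510,.018),("redcar",434,297,.092),("redcar",475,335,.092),("bluecar",589,297,.092),("bluecar",633,337,.092),
 ("blank",54,350,.058),("blank",54,403,.058),("blank",367,359,.058),("blank",364,415,.058),("redtop far",457,265,.14),("rednear",457,336,.1),("malletnear",493,182,.07),("mallet",432,160,.07),("mallet",600,60,0)]:
    print(n,P(x,y,z).round(4),tofix(P(x,y,z)).round(4))
E
```

```text
fence [0.56434341 0.28331698] [ 0.55499238 -0.31568623] [0.59498582 0.28373449] [ 0.58474907 -0.31629777] 0.5990761916302666
o [ 0.50977634 -0.01517142] yaw -0.016334834547815844
kerf [0.4856 0.0459] [-0.0252  0.0606]
bed [0.4157 0.2932] [-0.0991  0.3067]
bed [ 0.4071 -0.3241] [-0.0976 -0.3106]
redcar [ 0.5907 -0.0563] [ 0.0816 -0.0398]
redcar [ 0.5598 -0.0893] [ 0.0513 -0.0733]
bluecar [ 0.5901 -0.182 ] [ 0.0831 -0.1655]
bluecar [ 0.5577 -0.2172] [ 0.0512 -0.2012]
blank [0.5482 0.2611] [0.0339 0.2768]
blank [0.5042 0.2605] [-0.0101  0.2756]
blank [ 0.5395 -0.0007] [0.0295 0.015 ]
blank [0.4931 0.002 ] [-0.017   0.0169]
redtop far [ 0.615  -0.0734] [ 0.1062 -0.0565]
rednear [ 0.5593 -0.0745] [ 0.0505 -0.0585]
malletnear [ 0.6863 -0.1064] [ 0.178  -0.0883]
mallet [ 0.705  -0.0557] [ 0.1958 -0.0373]
mallet [ 0.8023 -0.2075] [ 0.2956 -0.1875]
```

Call:
arm_command(
  hand=[0,0,0,0,0,0,0,0,0,0,0,0,0,0,0,0,0,0,0,0],
  delta_pos=[
    [0,0,0],
    [0,0,0],
    [0,0,0],
    [-0.024,-0.0305,0],
    [-0.024,-0.0305,0],
    [-0.024,-0.0305,0],
    [-0.024,-0.0305,0],
    [-0.024,-0.0305,0],
    [-0.024,-0.0305,0],
    [-0.024,-0.0305,0],
    [-0.024,-0.0305,0],
    [-0.024,-0.0305,0],
    [-0.024,-0.0305,0],
    [-0.024,-0.0305,0],
    [-0.024,-0.0305,0],
    [-0.024,-0.0305,0],
    [-0.024,-0.0305,0],
    [-0.024,-0.0305,0],
    [-0.024,-0.0305,0],
    [0,0,0],
  ],
  twist=[-0.0877,-0.0877,-0.0877,0,0,0,0,0,0,0,0,0,0,0,0,0,0,0,0,0],
)

```text
time_s: 1.87
tool_pos: [0.5461, 0.0775, 0.2228]
orientation: [0.002, 0.01, 1.0, -0.001]
force: [0.8, 0.2, 0.8]
opening: 0.0002
grasp_force: 0.0
```

```bash
cat > st.py <<'E'
from h import *
s=sensors.read_state();w,x,y,z=s["orientation"]
print(s["time_s"],"fix",tofix(s["tool_pos"]).round(4),"z",s["tool_pos"][2].round(4),"tooly",round(2*(x*y-w*z),4),round(1-2*(x*x+z*z),4),s["force"].round(1),s["opening"].round(3),s["q"].round(2))
E
python3 st.py
```

```text
Traceback (most recent call last):
  File "st.py", line 3, in <module>
    print(s["time_s"],"fix",tofix(s["tool_pos"]).round(4),"z",s["tool_pos"][2].round(4),"tooly",round(2*(x*y-w*z),4),round(1-2*(x*x+z*z),4),s["force"].round(1),s["opening"].round(3),s["q"].round(2))
                                                                                                                                                                ^^^^^^^^^^^^^^^^^^
AttributeError: 'float' object has no attribute 'round'
```

Call:
arm_command(
  hand=[0,0,0,0,0,0,0,0,0,0],
  delta_pos=[
    [-0.023,-0.03,0],
    [-0.023,-0.03,0],
    [-0.023,-0.03,0],
    [-0.023,-0.03,0],
    [-0.023,-0.03,0],
    [0,0,0.03],
    [0,0,0.03],
    [0,0,0.03],
    [0,0,0],
    [0,0,0],
  ],
  twist=[0,0,0,0,0,0,0,0,0,0],
)

```text
time_s: 2.7
tool_pos: [0.6523, -0.0683, 0.1311]
orientation: [-0.002, 0.008, 1.0, 0.0]
force: [0.5, 0.9, 0.6]
opening: 0.0006
grasp_force: 0.0
```

```bash
sed -i 's/s\["opening"\].round(3)/round(s["opening"],3)/' st.py; python3 st.py; python3 -c "
from h import *
c=cam('scene');u,v=map(int,proj(c,[.57,-.07,.1]));print(u,v)
cv2.imwrite('pics/s1.png',cv2.resize(c['frame'][max(0,v-75):v+75,u-100:u+100],None,fx=4,fy=4,interpolation=cv2.INTER_CUBIC))"
```

```text
2.7 fix [ 0.1434 -0.0508] z 0.1311 tooly 0.0156 0.9999 [0.5 0.9 0.6] 0.001 [-0.21  0.53  1.47 -0.    1.15 -1.76]
324 179
```

View pics/s1.png

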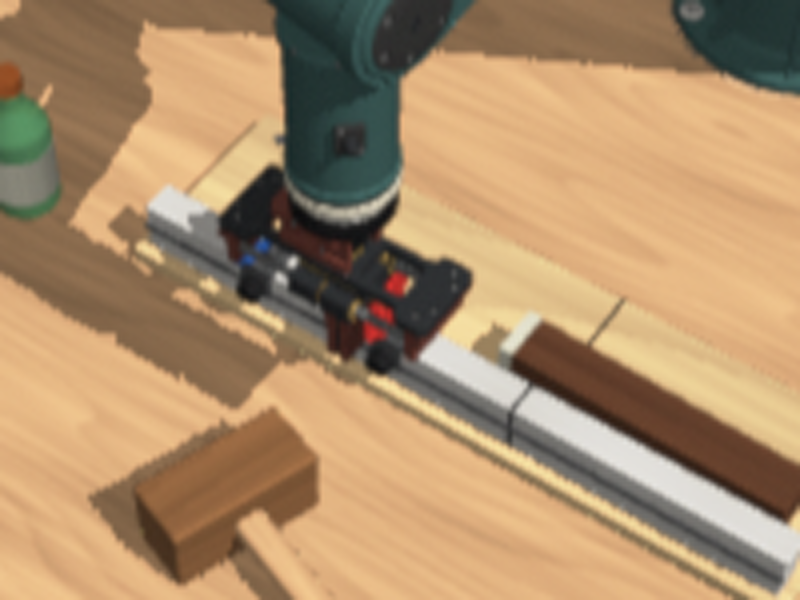

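The picture shows the shut fingers at (345,330), behind the red flag at (385,315), with the mallet well clear. I'll push towards the robot.

Call:
arm_command(
  hand=[0,0,0,0,0,0,0,0,0,0,0,0,0,0,0,0,0],
  delta_pos=[
    [0,-0.006,-0.002],
    [0.009,0,0],
    [0.009,0,0],
    [0.009,0,0],
    [0.009,0,0],
    [0.009,0,0],
    [0.009,0,0],
    [0.009,0,0],
    [0.009,0,0],
    [0.009,0,0],
    [0.009,0,0],
    [0.009,0,0],
    [0.009,0,0],
    [0,0,-0.02],
    [0,0,-0.03],
    [0,0,-0.03],
    [0,0,0],
  ],
  twist=[0,0,0,0,0,0,0,0,0,0,0,0,0,0,0,0,0],
)

```text
time_s: 4.17
tool_pos: [0.5484, -0.0741, 0.2196]
orientation: [0.004, 0.008, 1.0, -0.001]
force: [0.8, -0.8, 0.3]
opening: 0.0006
grasp_force: 0.0
```

```bash
python3 st.py; python3 -c "
from h import *
c=cam('scene');u,v=map(int,proj(c,[.57,-.07,.1]));print(u,v)
cv2.imwrite('pics/s2.png',cv2.resize(c['frame'][max(0,v-75):v+75,u-100:u+100],None,fx=4,fy=4,interpolation=cv2.INTER_CUBIC))"
```

```text
4.1667 fix [ 0.0396 -0.0582] z 0.2196 tooly 0.0157 0.9999 [ 0.8 -0.8  0.3] 0.001 [-0.26  0.29  1.62 -0.    1.22 -1.81]
324 179
```

View pics/s2.png

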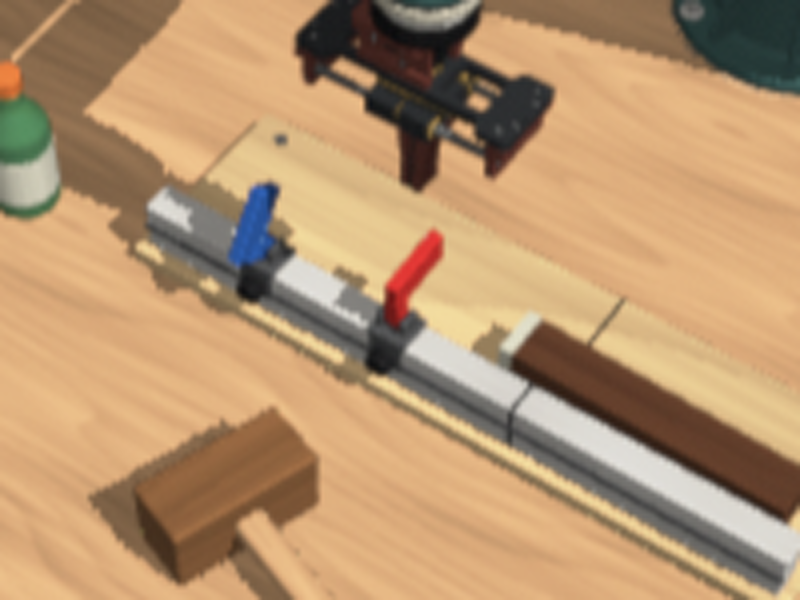

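The red flag, tip at (435,240), now leans over the bed and may still be falling. Blue still stands at (255,225). I'll wait and look again.

Call:
arm_command(
  hand=[0,0,0,0,0,0,0,0],
  delta_pos=[
    [0,0,0],
    [0,0,0],
    [0,0,0],
    [0,0,0],
    [0,0,0],
    [0,0,0],
    [0,0,0],
    [0,0,0],
  ],
  twist=[0,0,0,0,0,0,0,0],
)

```text
time_s: 4.88
tool_pos: [0.5459, -0.0732, 0.2145]
orientation: [-0.0, 0.008, 1.0, -0.0]
force: [-0.7, -0.5, -0.1]
opening: 0.0006
grasp_force: 0.0
```

```bash
python3 st.py; python3 -c "
from h import *
c=cam('scene');u,v=map(int,proj(c,[.57,-.07,.1]))
cv2.imwrite('pics/s3.png',cv2.resize(c['frame'][max(0,v-75):v+75,u-100:u+100],None,fx=4,fy=4,interpolation=cv2.INTER_CUBIC))"
```

```text
4.8833 fix [ 0.0371 -0.0575] z 0.2145 tooly 0.0156 0.9999 [-0.7 -0.5 -0.1] 0.001 [-0.26  0.3   1.63 -0.    1.22 -1.81]
```

View pics/s3.png

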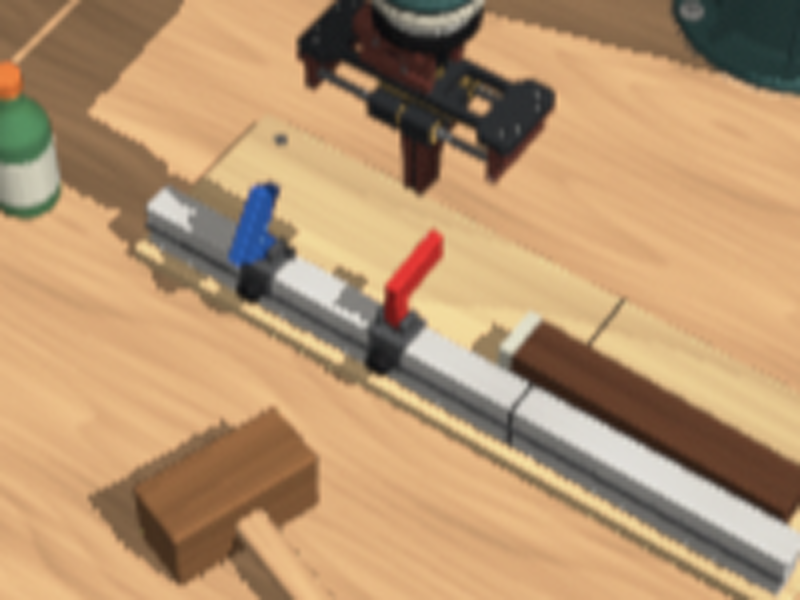

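The flag has stuck at about 1.9 rad, blade still at (435,240). I'll go behind it again, lower, and push the arm further.

Call:
arm_command(
  hand=[0,0,0,0,0,0,0,0,0,0,0,0,0,0,0,0,0,0,0,0],
  delta_pos=[
    [-0.031,0,0],
    [-0.031,0,0],
    [-0.031,0,0],
    [0,0,0],
    [0,0,0.024],
    [0,0,0.024],
    [0,0,0.024],
    [0,0,0.024],
    [0,0,0],
    [0.008,0,0],
    [0.008,0,0],
    [0.008,0,0],
    [0.008,0,0],
    [0.008,0,0],
    [0.008,0,0],
    [0.008,0,0],
    [0.008,0,0],
    [0,0,0],
    [0,0,-0.04],
    [0,0,-0.04],
  ],
  twist=[0,0,0,0,0,0,0,0,0,0,0,0,0,0,0,0,0,0,0,0],
)

```text
time_s: 6.6
tool_pos: [0.5726, -0.0732, 0.1972]
orientation: [-0.003, 0.008, 1.0, 0.001]
force: [-0.0, -0.1, -0.0]
opening: 0.0002
grasp_force: 0.0
```

```bash
python3 st.py; python3 -c "
from h import *
c=cam('scene');u,v=map(int,proj(c,[.57,-.07,.1]))
cv2.imwrite('pics/s4.png',cv2.resize(c['frame'][max(0,v-75):v+75,u-100:u+100],None,fx=4,fy=4,interpolation=cv2.INTER_CUBIC))"
```

```text
6.6 fix [ 0.0637 -0.057 ] z 0.1972 tooly 0.0159 0.9999 [-0.  -0.1 -0. ] 0.0 [-0.25  0.35  1.59 -0.    1.21 -1.8 ]
```

View pics/s4.png

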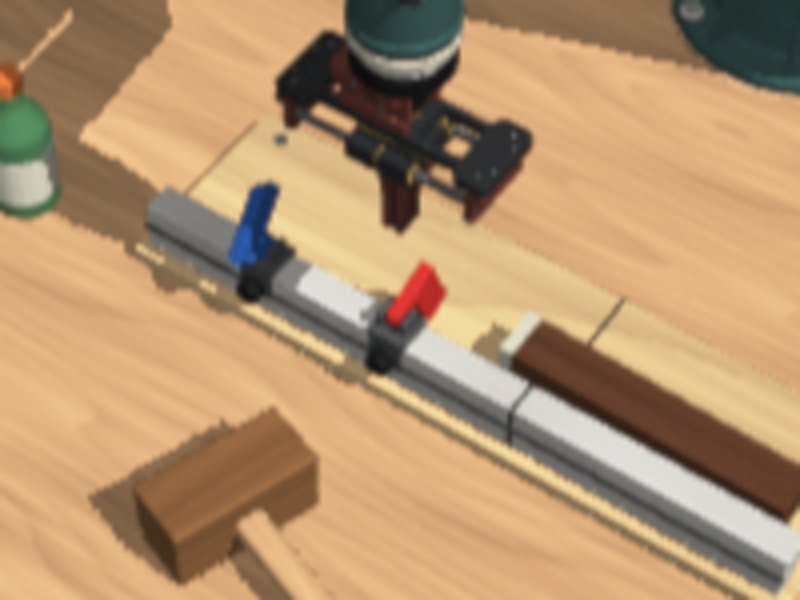

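The flag is dropping: blade at (430,285), below 1.7 rad. Now I'll go to the robot side of the blank.

Call:
arm_command(
  hand=[0,0,0,0,0,0,0,0,0,0,0,0,0,0],
  delta_pos=[
    [0.0177,0.029,0],
    [0.0177,0.029,0],
    [0.0177,0.029,0],
    [0.0177,0.029,0],
    [0.0177,0.029,0],
    [0.0177,0.029,0],
    [0.0177,0.029,0],
    [0,0,0],
    [0,0,0.032],
    [0,0,0.032],
    [0,0,0.032],
    [0,0,0.032],
    [0,0,0.032],
    [0,0,0],
  ],
  twist=[0,0,0,0,0,0,0,0,0,0,0,0,0,0],
)

```text
time_s: 7.82
tool_pos: [0.451, 0.1303, 0.0342]
orientation: [-0.004, 0.008, 1.0, -0.001]
force: [-0.4, -0.1, -0.4]
opening: 0.0004
grasp_force: 0.0
```

```bash
python3 st.py; python3 -c "
from h import *
c=cam('top')
cv2.imwrite('pics/s5.png',cv2.resize(c['frame'][190:300,175:440],None,fx=3,fy=3,interpolation=cv2.INTER_CUBIC))"
```

```text
7.8167 fix [-0.0611  0.1445] z 0.0342 tooly 0.0159 0.9999 [-0.4 -0.1 -0.4] 0.0 [ 0.13  0.45  1.97 -0.    0.73 -1.42]
```

View pics/s5.png

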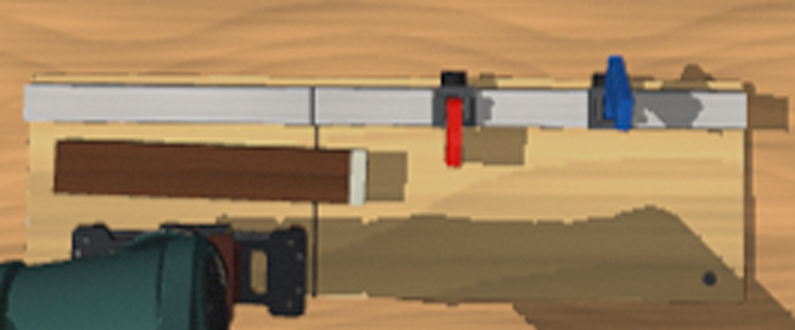

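Red is down, its blade crossing the path at crop (455,97–167). Blue is up, and the blank is untouched. Next I'll push the blank to the fence.

Call:
arm_command(
  hand=[0,0,0,0,0,0,0,0,0,0,0,0,0,0,0,0],
  delta_pos=[
    [-0.008,0,0],
    [-0.008,0,0],
    [-0.008,0,0],
    [-0.008,0,0],
    [-0.003,0,0],
    [-0.003,0,0],
    [-0.003,0,0],
    [-0.003,0,0],
    [-0.003,0,0],
    [-0.003,0,0],
    [-0.002,0,0],
    [-0.002,0,0],
    [-0.002,0,0],
    [0,0,0],
    [0,0,0],
    [0,0,0],
  ],
  twist=[0,0,0,0,0,0,0,0,0,0,0,0,0,0,0,0],
)

```text
time_s: 9.2
tool_pos: [0.5056, 0.1302, 0.0379]
orientation: [-0.004, 0.008, 1.0, -0.0]
force: [-11.0, -0.3, 7.0]
opening: 0.0006
grasp_force: 5.4
```

```bash
cat > bl.py <<'E'
from h import *
c=cam('top');f=c['frame'];hsv=cv2.cvtColor(f,cv2.COLOR_BGR2HSV);H,S,V=[hsv[...,i].astype(int) for i in range(3)]
# blank corners by dark mask columns: near/far edges at given cols
def L(n,u,v,z):print(n,tofix(onz(c,u,v,z)).round(4))
m=((V<125)&(S>90)&((H<14)|(H>170)))
m[:228]=0;m[270:]=0;m[:,:180]=0;m[:,316:]=0
k,_=cv2.findContours(m.astype(np.uint8),cv2.RETR_EXTERNAL,cv2.CHAIN_APPROX_NONE)
for q in sorted(k,key=cv2.contourArea)[-2:]:
    if cv2.contourArea(q)>200:
        x,y,w,h=cv2.boundingRect(q);print("box",x,y,w,h)
        for u in (x+5,x+w//4,x+w//2,x+w-6):
            r=np.where(m[:,u])[0];L(f"far/near col{u}",u,r.min()-.5,.058);L("  ",u,r.max()+.5,.058)
        L("tail",x-.5,y+h/2,.058)
mw=(S<45)&(V>165);mw[:234]=0;mw[262:]=0;mw[:,:190]=0;mw[:,330:]=0
n,l,s,ce=cv2.connectedComponentsWithStats(mw.astype(np.uint8))
for i in range(1,n):
    if s[i,4]>15: x,y,w,h=s[i,:4];print("white",s[i]);L("whiteend",x+w-.5,y+h/2,.058)
E
python3 st.py; python3 bl.py
```

```text
9.2 fix [-0.0066  0.1453] z 0.0379 tooly 0.0156 0.9999 [-11.   -0.3   7. ] 0.001 [ 0.12  0.5   1.85  0.    0.8  -1.44]
box 193 231 98 38
far/near col198 [0.0487 0.2638]
   [0.0187 0.263 ]
far/near col217 [0.0492 0.2161]
   [0.0242 0.2155]
far/near col242 [0.0475 0.1533]
   [0.0375 0.1531]
far/near col285 [0.0487 0.0454]
   [0.0063 0.0447]
tail [-2.000e-04  2.763e-01]
white [292 234   5   8  38]
whiteend [0.0328 0.0163]
```

Call:
arm_command(
  hand=[0,0,0,0,0,0,0,0,0,0,0,0,0,0],
  delta_pos=[
    [0.015,0,0],
    [0.016,0,0],
    [0,0,-0.03],
    [0,0,-0.03],
    [0,0.037,0],
    [0,0.037,0],
    [0,0.037,0],
    [0,0.037,0],
    [0,0.037,0],
    [-0.032,0,0],
    [-0.032,0,0],
    [0,0,0.03],
    [0,0,0.03],
    [0,0,0],
  ],
  twist=[0,0,0,0,0,0,0,0,0,0,0,0,0,0],
)

```text
time_s: 10.42
tool_pos: [0.544, 0.3136, 0.0337]
orientation: [-0.003, 0.008, 1.0, -0.001]
force: [-1.0, -0.6, -1.1]
opening: 0.0003
grasp_force: 0.0
```

```bash
python3 st.py; python3 bl.py
```

```text
10.4167 fix [0.0289 0.3293] z 0.0337 tooly 0.0158 0.9999 [-1.  -0.6 -1.1] 0.0 [ 0.41  0.61  1.61 -0.    0.93 -1.14]
box 197 231 94 18
far/near col202 [0.0488 0.2538]
   [0.0063 0.2526]
far/near col220 [0.0493 0.2086]
   [0.0069 0.2076]
far/near col244 [0.0475 0.1483]
   [0.0076 0.1474]
far/near col285 [0.0487 0.0454]
   [0.0063 0.0447]
tail [0.0249 0.2669]
```

Call:
arm_command(
  hand=[0,0,0,0,0,0,0,0,0,0,0,0,0,0,0,0,0,0,0,0],
  delta_pos=[
    [0,-0.009,0],
    [0,-0.009,0],
    [0,-0.009,0],
    [0,-0.004,0],
    [0,-0.004,0],
    [0,-0.004,0],
    [0,-0.004,0],
    [0,-0.004,0],
    [0,-0.004,0],
    [0,-0.004,0],
    [0,-0.004,0],
    [0,-0.004,0],
    [0,-0.004,0],
    [0,-0.004,0],
    [0,-0.004,0],
    [0,-0.004,0],
    [0,-0.004,0],
    [0,-0.004,0],
    [0,-0.003,0],
    [0,0,0],
  ],
  twist=[0,0,0,0,0,0,0,0,0,0,0,0,0,0,0,0,0,0,0,0],
)

```text
time_s: 12.13
tool_pos: [0.5445, 0.2238, 0.0385]
orientation: [-0.0, 0.008, 1.0, -0.0]
force: [-0.6, -0.5, 0.3]
opening: 0.0004
grasp_force: 0.0
```

```bash
python3 st.py; python3 bl.py
```

```text
12.1333 fix [0.0308 0.2395] z 0.0385 tooly 0.0159 0.9999 [-0.6 -0.5  0.3] 0.0 [ 0.27  0.56  1.71 -0.    0.87 -1.28]
box 236 232 74 18
far/near col241 [0.0474 0.1558]
   [0.005  0.1549]
far/near col254 [0.0478 0.1232]
   [0.0054 0.1223]
far/near col273 [0.0484 0.0755]
   [0.006  0.0748]
far/near col304 [ 0.0493 -0.0023]
   [ 0.0044 -0.0029]
tail [0.0235 0.1691]
```

Call:
arm_command(
  hand=[0,0,0,0,0,0,0,0,0,0,0,0,0,0,0,0],
  delta_pos=[
    [0,-0.002,0],
    [0,-0.002,0],
    [0,-0.002,0],
    [0,-0.002,0],
    [0,-0.002,0],
    [0,-0.002,0],
    [0,-0.002,0],
    [0,-0.001,0],
    [0,-0.001,0],
    [0,-0.001,0],
    [0,-0.001,0],
    [0,-0.001,0],
    [0,-0.001,0],
    [0,0,0],
    [0,0,0],
    [0,0,0],
  ],
  twist=[0,0,0,0,0,0,0,0,0,0,0,0,0,0,0,0],
)

```text
time_s: 13.52
tool_pos: [0.5444, 0.2046, 0.0387]
orientation: [-0.0, 0.008, 1.0, -0.0]
force: [0.2, 0.1, 0.1]
opening: 0.0007
grasp_force: 0.0
```

```bash
python3 st.py; python3 bl.py
```

```text
13.5167 fix [0.031  0.2203] z 0.0387 tooly 0.0156 0.9999 [0.2 0.1 0.1] 0.001 [ 0.24  0.55  1.72 -0.    0.86 -1.31]
box 244 232 72 18
far/near col249 [0.0452 0.1357]
   [0.0052 0.1349]
far/near col262 [0.0481 0.1031]
   [0.0056 0.1023]
far/near col280 [0.0486 0.0579]
   [0.0062 0.0572]
far/near col310 [ 0.0495 -0.0173]
   [ 0.0046 -0.0179]
tail [0.0238 0.149 ]
```

Not touching yet. I'll push on until a force shows.

Call:
arm_command(
  hand=[0,0,0,0,0,0,0],
  delta_pos=[
    [0,-0.0015,0],
    [0,-0.0015,0],
    [0,-0.001,0],
    [0,-0.001,0],
    [0,-0.001,0],
    [0,0,0],
    [0,0,0],
  ],
  twist=[0,0,0,0,0,0,0],
)

```text
time_s: 14.15
tool_pos: [0.5445, 0.202, 0.0389]
orientation: [0.0, 0.009, 1.0, 0.002]
force: [-1.1, 15.1, -2.1]
opening: 0.0008
grasp_force: 7.3
```

```bash
python3 st.py; python3 bl.py|tail -3
```

```text
14.15 fix [0.0312 0.2177] z 0.0389 tooly 0.0174 0.9998 [-1.1 15.1 -2.1] 0.001 [ 0.23  0.55  1.73  0.01  0.86 -1.32]
far/near col310 [ 0.0495 -0.0173]
   [ 0.0046 -0.0179]
tail [0.0238 0.144 ]
```

15 N against the stop. I'll retreat and check.

Call:
arm_command(
  hand=[0,0,0,0,0,0,0,0,0,0,0],
  delta_pos=[
    [0,0.004,0],
    [0,0.016,0],
    [0,0.02,0],
    [0,0,-0.03],
    [0,0,-0.04],
    [0.035,0,0],
    [0.035,0,0],
    [0.035,0,0],
    [0.03,0,0],
    [0,0,0],
    [0,0,0],
  ],
  twist=[0,0,0,0,0,0,0,0,0,0,0],
)

```text
time_s: 15.12
tool_pos: [0.4082, 0.2404, 0.1088]
orientation: [-0.0, 0.007, 1.0, -0.0]
force: [0.3, 1.0, -0.1]
opening: 0.0003
grasp_force: 0.0
```

```bash
python3 st.py; python3 bl.py; python3 -c "
from h import *
c=cam('top');cv2.imwrite('pics/s6.png',cv2.resize(c['frame'][200:280,175:370],None,fx=4,fy=4,interpolation=cv2.INTER_CUBIC))"
```

```text
15.1167 fix [-0.1058  0.2539] z 0.1088 tooly 0.0143 0.9999 [ 0.3  1.  -0.1] 0.0 [ 0.39  0.33  1.91 -0.    0.91 -1.17]
box 220 231 96 19
far/near col225 [0.0495 0.196 ]
   [0.007 0.195]
far/near col244 [0.0475 0.1483]
   [0.0051 0.1474]
far/near col268 [0.0482 0.088 ]
   [0.0058 0.0873]
far/near col310 [ 0.0495 -0.0173]
   [ 0.0046 -0.0179]
tail [0.0243 0.2092]
white [319 234   5  16  76]
whiteend [ 0.0236 -0.0515]
```

View pics/s6.png

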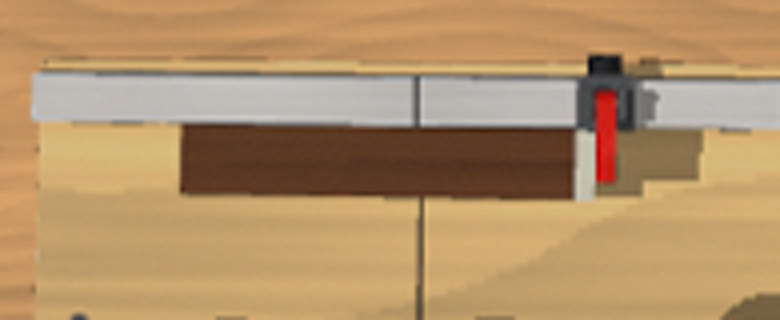

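The blank lies along the fence with its white end at the red blade (crop (585,165) against (605,140)). One final gentle flush push at its middle will make sure.

Call:
arm_command(
  hand=[0,0,0,0,0,0,0,0,0,0,0,0,0,0,0,0,0,0,0,0],
  delta_pos=[
    [0,-0.034,0],
    [0,-0.034,0],
    [0,-0.034,0],
    [0,-0.034,0],
    [0,-0.034,0],
    [-0.025,0,0.037],
    [-0.025,0,0.037],
    [-0.015,0,0],
    [-0.015,0,0],
    [-0.003,0,0],
    [-0.003,0,0],
    [-0.003,0,0],
    [-0.003,0,0],
    [-0.003,0,0],
    [-0.002,0,0],
    [-0.002,0,0],
    [-0.002,0,0],
    [0,0,0],
    [0,0,0],
    [0,0,0],
  ],
  twist=[0,0,0,0,0,0,0,0,0,0,0,0,0,0,0,0,0,0,0,0],
)

```text
time_s: 16.88
tool_pos: [0.5047, 0.0694, 0.0396]
orientation: [-0.0, 0.008, 1.0, -0.0]
force: [-0.2, -0.2, 1.3]
opening: 0.0007
grasp_force: 0.5
```

```bash
python3 st.py
```

```text
16.8833 fix [-0.0065  0.0845] z 0.0396 tooly 0.0157 0.9999 [-0.2 -0.2  1.3] 0.001 [ 0.    0.48  1.89 -0.    0.78 -1.55]
```

Just touching. I'll press a little more, then withdraw.

Call:
arm_command(
  hand=[0,0,0,0,0],
  delta_pos=[
    [-0.0015,0,0],
    [-0.0015,0,0],
    [-0.001,0,0],
    [0,0,0],
    [0,0,0],
  ],
  twist=[0,0,0,0,0],
)

```text
time_s: 17.3
tool_pos: [0.5047, 0.0694, 0.039]
orientation: [-0.004, 0.008, 1.0, -0.0]
force: [-7.6, -0.1, 5.0]
opening: 0.0001
grasp_force: 4.2
```

Call:
arm_command(
  hand=[0,0,0,0,0,0,0,0,0,0,0],
  delta_pos=[
    [0.004,0,0],
    [0.016,0,0],
    [0.02,0,0],
    [0.025,0,0],
    [0.01,0,-0.02],
    [0,0,-0.03],
    [0,0,-0.03],
    [0,0,-0.03],
    [0,0,0],
    [0,0,0],
    [0,0,0],
  ],
  twist=[0,0,0,0,0,0,0,0,0,0,0],
)

```text
time_s: 18.22
tool_pos: [0.4341, 0.0705, 0.1494]
orientation: [0.0, 0.008, 1.0, -0.0]
force: [0.3, -0.6, 0.1]
opening: 0.0001
grasp_force: 0.0
```

```bash
python3 st.py; python3 bl.py
```

```text
18.2167 fix [-0.077   0.0844] z 0.1494 tooly 0.0158 0.9999 [ 0.3 -0.6  0.1] 0.0 [ 0.    0.22  1.93 -0.    0.99 -1.55]
box 220 231 96 18
far/near col225 [0.0495 0.196 ]
   [0.007 0.195]
far/near col244 [0.0475 0.1483]
   [0.0076 0.1474]
far/near col268 [0.0482 0.088 ]
   [0.0058 0.0873]
far/near col310 [ 0.0495 -0.0173]
   [ 0.0071 -0.0178]
tail [0.0256 0.2093]
white [319 234   5  15  74]
whiteend [ 0.0249 -0.0515]
```

```bash
python3 -c "
from workcell import hand_in
print(hand_in())"
```

```text
the job is handed in; nothing more can be done
None
```

I handed the job in at about 18 s with the red stop down, the blank flush along the fence and its white end against the stop; the blue stop was still up in the last picture, I saw no bystander move, and `hand_in()` returned no verdict.

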